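# Put four chromatography columns back in their own boxes

### The arm

A 6-joint arm with a two-finger parallel gripper is mounted at the origin on the work surface. World frame = base frame: x ahead of the robot, y to its left, z up, the work surface at z = 0. Lengths are in m, angles in rad, forces in N, time in s.
With the tool pointing down it reaches from about 0.25 to 0.775 m from the base axis. Payload 4 kg.
Tool frame: the origin (TCP) lies at the very end of the fingers, on their centre line; the grasp point (between the pads) lies 19 mm behind it; z points along the fingers, y is the line along which they close (so a half turn about z gives the same grasp; the last joint's range is limited). The gripper opens to 85 mm and grips with 20 to 120 N. Pads are 22 mm wide; open, the fingers measure 114 mm over their backs; the gripper's body (76 mm by 85 mm) begins 54 mm behind the grasp point. The pads swing forward as they close: fully open they stand 13 mm farther back than shut.
Start: joints at [1.153, 0.087, 1.371, -0, 1.684, -0.103], TCP at [0.17, 0.523, 0.231] pointing down, gripper open.
Joint ranges: [-3.1, 3.1], [-0.76, 2.03], [0.27, 2.55], [-1.08, 4.22], [0.17, 2.65], [-2.57, 2.57]. Speed limits (rad/s): [2.79, 2.79, 3.14, 3.14, 3.14, 3.14].

### API

Orientations are given as [roll, pitch, yaw] about the fixed x, y, z axes, in that order (R = Rz(yaw) Ry(pitch) Rx(roll)).
In Python, from plant import get_obs, get_image, camera_params, arm gives the robot as it stands.
- The arm moves only by the tool carry_out, never from a script. Its argument "steps" is a list of rows, each a list of 5 numbers: the opening, from -1 (shut) to 1 (fully open), then the shift along the world's x, y, z in mm, then the turn about the world's z in degrees. In form: [[gripper, x, y, z, yaw], ...]. A call has exactly 8 rows; each row shifts and turns the commanded pose from where the row before left it; what a row does not reach is not made up. A row lasts 1/8 s, in which the tool goes at most 62.5 mm and 10.7 degrees, less where a joint would pass 70% of its speed; a pose out of reach is approached as far as the arm can. A call is refused whole if a number of a shift passes 62.5 or a number of a turn 10.7, either way. A call with a gripper value outside its range is refused whole. The fingers move at their own pace and stop on an object; the grip force is fixed at half the most. Time passes only in rows, so rows that do not move let the fingers close, or fill a call up. It gives the time, the measured TCP pose, the force, the opening and the grip force at its end, in the units of the state.
- get_obs(): the state, without advancing time (a new reading comes with each control period).
- get_image(name): name is "scene" or "top"; returns the picture (384x512x3 uint8, red, green, blue); there is no depth.
- camera_params(name): a dict with "K" (3x3 intrinsics, pixels), "D" ([k1, k2, p1, p2, k3] as OpenCV has them; the pictures are not rectified), "extrinsics" (4x4, takes a point from camera to world coordinates). Camera axes: x right, y up, looking along -z (the intrinsics and any distortion apply to the point x, -y, -z); pixel columns grow to the right and rows downward; lengths in m; the calibration is good to about 2 mm. A picture is of the moment at which its call begins. camera_params takes no time and is no camera call.
- arm.finish_job(): hands the job in; it is judged then, once.
The state is a dict: "clock": time; "qpos": joint angles; "joint_vel": joint speeds; "joint_efforts": joint torques, N m; "tcp_pos": TCP position; "eef_rot": TCP orientation; "contact_force": force on the tool from outside, world axes, zero at the start; "torque": the same for the moment, N m; "gripper_width": finger opening in m; "grip_force": force on a finger pad.
Only numpy, scipy, OpenCV 4.12 (cv2) and the standard library are available. Lean on these libraries where they do the work, as an engineer would, in place of code of your own. Each camera call takes 0.05 s, during which the arm holds its last target. There are 200 camera calls.

### The job

Put each of the four chromatography columns away in its own open storage box, the one whose colour matches the column's label, lying fully down in the foam channel. Set the columns down, never drop them (a fall spoils their packing), and leave the beaker and the amber vial standing where they are.

Things in the scene. Friction and masses are not known exactly. Their poses are not given: they have to be found in the camera images.
- column_blue: Column with a blue label: steel tube lying flat, 135 mm long over its blue end plugs; tube and blue label sleeve 16 mm in diameter, hex nuts 22 mm across flats near the ends; the 93 mm of tube between the nuts is the place to grip. Axis 11 mm above the bench. Origin on the axis at mid length (centre of mass); own x along the axis, ends alike. About 196 g.
- box_blue: Fixed open box for that column: blue tray 168 x 70 mm, walls 14 high. Pale foam block at each end, 36 high, with a channel along the box: floor at 16, 30 wide, flaring to 53 at the top, 155 long between foam end walls 31 high. Between the blocks 95 mm are open for fingers. Seated column: axis at 27. Heights in mm over the underside. Origin: centre of underside, on the bench; x lengthwise, z up.
- column_green: Column with a green label: steel tube lying flat, 110 mm long over its green end plugs; tube and green label sleeve 16 mm in diameter, hex nuts 22 mm across flats near the ends; the 68 mm of tube between the nuts is the place to grip. Axis 11 mm above the bench. Origin on the axis at mid length (centre of mass); own x along the axis, ends alike. About 160 g.
- box_green: Fixed open box for that column: green tray 143 x 70 mm, walls 14 high. Pale foam block at each end, 36 high, with a channel along the box: floor at 16, 30 wide, flaring to 53 at the top, 130 long between foam end walls 31 high. Between the blocks 70 mm are open for fingers. Seated column: axis at 27. Heights in mm over the underside. Origin: centre of underside, on the bench; x lengthwise, z up.
- column_yellow: Column with a yellow label: steel tube lying flat, 110 mm long over its yellow end plugs; tube and yellow label sleeve 16 mm in diameter, hex nuts 22 mm across flats near the ends; the 68 mm of tube between the nuts is the place to grip. Axis 11 mm above the bench. Origin on the axis at mid length (centre of mass); own x along the axis, ends alike. About 160 g.
- box_yellow: Fixed open box for that column: yellow tray 143 x 70 mm, walls 14 high. Pale foam block at each end, 36 high, with a channel along the box: floor at 16, 30 wide, flaring to 53 at the top, 130 long between foam end walls 31 high. Between the blocks 70 mm are open for fingers. Seated column: axis at 27. Heights in mm over the underside. Origin: centre of underside, on the bench; x lengthwise, z up.
- column_red: Column with a red label: steel tube lying flat, 85 mm long over its red end plugs; tube and red label sleeve 16 mm in diameter, hex nuts 22 mm across flats near the ends; the 43 mm of tube between the nuts is the place to grip. Axis 11 mm above the bench. Origin on the axis at mid length (centre of mass); own x along the axis, ends alike. About 123 g.
- box_red: Fixed open box for that column: red tray 118 x 70 mm, walls 14 high. Pale foam block at each end, 36 high, with a channel along the box: floor at 16, 30 wide, flaring to 53 at the top, 105 long between foam end walls 31 high. Between the blocks 45 mm are open for fingers. Seated column: axis at 27. Heights in mm over the underside. Origin: centre of underside, on the bench; x lengthwise, z up.
- beaker: Bystander: empty clear glass beaker, 50 mm across, 68 mm high, upright on the bench among the work. Origin at the centre of its underside.
- amber_vial: Bystander: amber glass vial with a white cap, 28 mm across, 58 mm high, upright on the bench among the work. Origin at the centre of its underside.
There are look-alikes about, which are no part of the job. Leave any brown or purple look-alike of the box_green alone.

How it is judged:
By the outcome, as a careful person would: the job done as asked, in the order asked, and still so for the second after the job is handed in, with the robot touching nothing.
It also fails if it takes over 136 s, if anything falls off the work surface, if the arm or the gripper's body presses on something with over 40 N, if the wrist force passes 120 N, or if a joint passes its speed limit or range.

## Working session

There is one attempt and no reset: what is moved stays moved. The work goes in short steps, Python scripts to look and compute and a tool call to move; the robot and the scene stay as the last step left them, time stands still between calls to the robot, and variables do not carry over. Pictures are saved under pics/ and viewed, at most 14 in all, crops included, and the job is handed in when it is done.

Besides the shell and the picture viewer there is one more tool, called after "Emit:" as name([rows], argument=value, ...), one row to a line, values as JSON. carry_out: Moves the arm, as the interface text tells. Its arguments: {"type":"object","properties":{"steps":{"type":"array"}},"required":["steps"]}

```bash
mkdir -p pics
python3 - <<'E'
from plant import get_obs,get_image,camera_params
import cv2
for n in("top","scene"):
    im=get_image(n)[:,:,::-1]; cv2.imwrite(f"pics/{n}0.png",im)
    cv2.imwrite(f"pics/{n}0b.png",cv2.resize(im,(800,600),interpolation=cv2.INTER_CUBIC))
    p=camera_params(n); print(p)
o=get_obs();print(o)
E
```

```text
{'K': array([[424.42869917,   0.        , 251.38808043],
       [  0.        , 424.42869917, 192.0915219 ],
       [  0.        ,   0.        ,   1.        ]]), 'D': array([-0.09818661,  0.        ,  0.        ,  0.        ,  0.        ]), 'extrinsics': array([[-0.01602849,  0.99721522, -0.0728347 ,  0.35273133],
       [-0.9998551 , -0.01556796,  0.00688631, -0.04446363],
       [ 0.00573325,  0.07293452,  0.99732025,  1.48067333],
       [ 0.        ,  0.        ,  0.        ,  1.        ]])}
{'K': array([[423.17852164,   0.        , 258.08454147],
       [  0.        , 423.17852164, 197.06757646],
       [  0.        ,   0.        ,   1.        ]]), 'D': array([0.00352545, 0.        , 0.        , 0.        , 0.        ]), 'extrinsics': array([[-0.01836512, -0.60979959,  0.79234284,  1.34101203],
       [ 0.99982667, -0.00877711,  0.01641924, -0.05748378],
       [-0.00305797,  0.79250705,  0.60985509,  0.7409996 ],
       [ 0.        ,  0.        ,  0.        ,  1.        ]])}
{'clock': 0.1, 'qpos': array([ 1.15290281e+00,  8.78758300e-02,  1.37214198e+00, -6.07311862e-06,
        1.68361021e+00, -1.03120740e-01]), 'joint_vel': array([ 0.00082967, -0.00113662, -0.00374345, -0.00047614, -0.00040186,
       -0.00080828]), 'joint_efforts': array([ 2.56198611e-03, -3.53014398e+01, -3.14218605e+01, -5.69439408e-05,
        7.88991078e-03,  6.67060007e-06]), 'tcp_pos': array([0.17010792, 0.52254457, 0.23023935]), 'eef_rot': array([-3.13956748e+00, -2.03512240e-04,  2.82681900e+00]), 'contact_force': array([-0.21172666,  0.63923887,  0.11505157]), 'torque': array([0.0081185 , 0.00256471, 0.01516994]), 'grip_force': 0.0, 'gripper_width': 0.08543980957457956}
```

View pics/top0b.png

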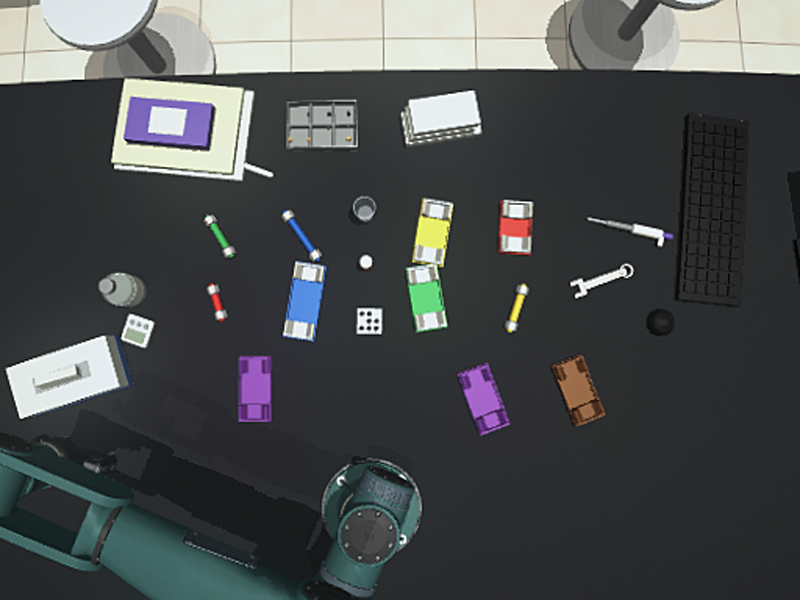

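View pics/scene0b.png

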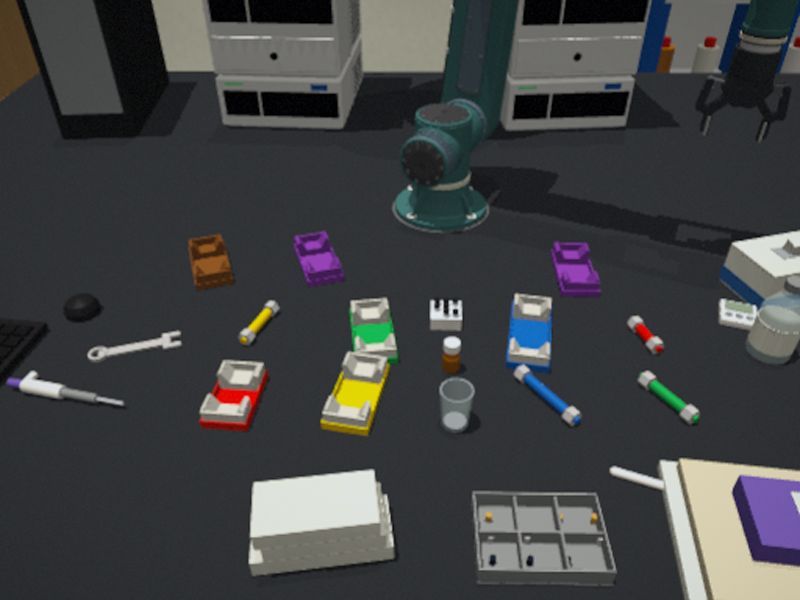

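Both pictures show the four columns on the table: in the top view, blue (301,236), green (219,236), yellow (517,307) and red (217,302). The boxes with pale foam are blue (304,300), green (425,298), yellow (433,232) and red (515,228). The all-purple boxes (255,388) and (484,398) and the all-brown one (578,390) are look-alikes. The green box is the one at (425,298), which has a green tray and pale foam. I'll check in enlarged crops.

Run:
```python
import cv2,numpy as np
im=cv2.imread("pics/top0.png")
def crop(x0,y0,x1,y1,s,n):
    c=cv2.resize(im[y0:y1,x0:x1],None,fx=s,fy=s,interpolation=cv2.INTER_CUBIC)
    for i in range(x0,x1,10): cv2.line(c,((i-x0)*s,0),((i-x0)*s,8 if i%50 else 18),(255,255,255),1)
    for j in range(y0,y1,10): cv2.line(c,(0,(j-y0)*s),(8 if j%50 else 18,(j-y0)*s),(255,255,255),1)
    cv2.imwrite(n,c)
crop(120,120,250,220,6,"pics/cL.png"); crop(220,120,350,220,6,"pics/cR.png")
```

```text
(no output)
```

View pics/cL.png

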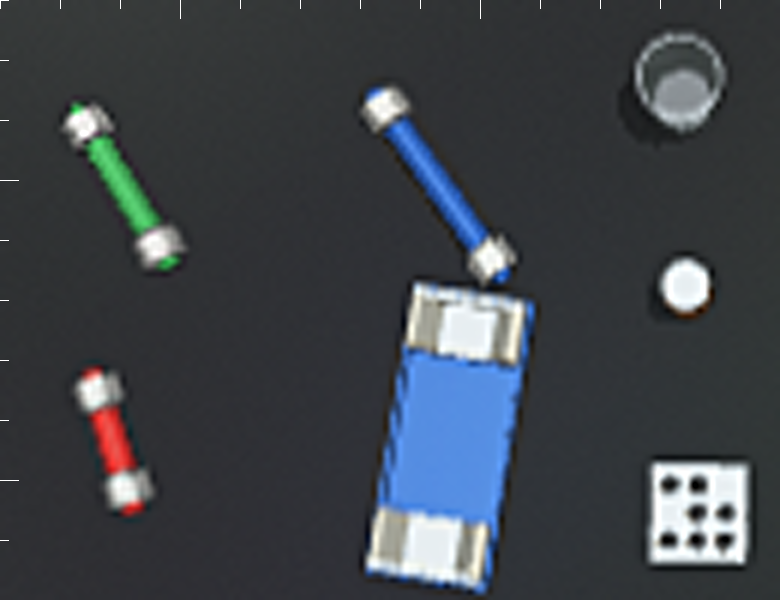

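View pics/cR.png

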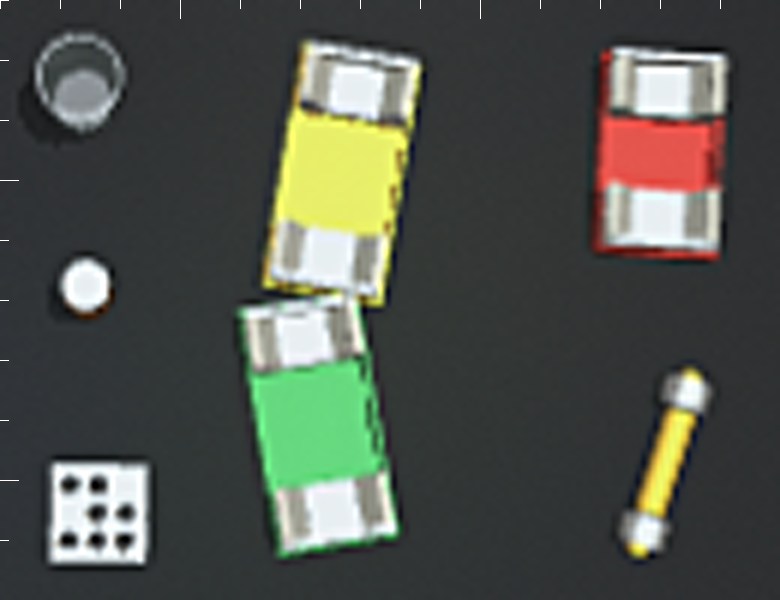

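The crops confirm it: every target box has pale foam in a coloured tray, and green is at (425,298) in the 800-px view. Next I'll read the column plug tips and the foam corners and channel floors, convert them, and check with an overlay on the scene view.

```bash
cat > h.py <<'E'
import cv2,numpy as np
from plant import get_obs,get_image,camera_params
F=np.diag([1,-1,-1.])
def unproj(n,uv,z):
    p=camera_params(n);q=cv2.undistortPoints(np.float64(uv).reshape(-1,1,2),p["K"],p["D"]).reshape(-1,2)
    E=p["extrinsics"];d=(np.c_[q,np.ones(len(q))]@F)@E[:3,:3].T
    return E[:3,3]+d*((z-E[2,3])/d[:,2])[:,None]
def proj(n,P):
    p=camera_params(n);E=p["extrinsics"];c=((np.float64(P)-E[:3,3])@E[:3,:3])@F
    return cv2.projectPoints(c.reshape(-1,1,3),np.zeros(3),np.zeros(3),p["K"],p["D"])[0].reshape(-1,2)
def outline(x,y,a,L,W,z):
    c,s=np.cos(a),np.sin(a);P=np.array([[L,W],[L,-W],[-L,-W],[-L,W]])/2
    return np.c_[P@np.array([[c,s],[-s,c]])+[x,y],np.full(4,z)]
E
python3 - <<'E'
from h import *
import json
raw=lambda pts,x0:(np.float64(pts)+.5)/6-.5+[x0,120]
cols=dict(green=(120,[(77,104),(168,266)],.110),blue=(120,[(374,90),(503,280)],.135),red=(120,[(92,370),(131,513)],.085),yellow=(220,[(690,370),(638,555)],.110))
bx=dict(blue=(120,[(468,332),(430,545)],[(415,284),(525,302),(372,568),(484,585)],.168),
green=(220,[(303,336),(333,510)],[(243,314),(355,298),(280,548),(395,532)],.143),
yellow=(220,[(356,92),(325,258)],[(305,47),(418,65),(270,285),(380,298)],.143),
red=(220,[(664,91),(660,217)],[(612,50),(724,58),(604,246),(718,250)],.118))
dirn=lambda d:np.degrees(np.arctan2(d[1],d[0]))
out={}
for k in cols:
    x0,p,L=cols[k];P=unproj("top",raw(p,x0),.011);m=P.mean(0);a=dirn(P[0]-P[1])
    print("col",k,m[:2].round(4),round(a,1),"len",np.linalg.norm(P[0]-P[1]).round(4),L)
    out["c"+k]=[*m[:2],a,L]
    x0,f,c,L=bx[k];A=unproj("top",raw(f,x0),.016);B=unproj("top",raw(c,x0),.036)
    m=(A.mean(0)+B.mean(0))/2;a=dirn(A[0]-A[1]);b=dirn(B[0]+B[1]-B[2]-B[3])
    print("box",k,A.mean(0)[:2].round(4),B.mean(0)[:2].round(4),round(a,1),round(b,1))
    out["b"+k]=[*m[:2],(a+b)/2,L]
json.dump(out,open("pose.json","w"))
im=cv2.imread("pics/scene0.png");s=3
y0,x0=135,110
big=cv2.resize(im[y0:290,x0:460],None,fx=2.25,fy=2.25,interpolation=cv2.INTER_CUBIC)
for k,(x,y,a,L) in out.items():
    a=np.radians(a)
    for z,W in ([(.011,.016)] if k[0]=="c" else [(0,.07),(.036,.07)]):
        q=(proj("scene",outline(x,y,a,L,W,z))-[x0,y0]+.5)*2.25-.5
        cv2.polylines(big,[np.int32(q.round())],True,(255,255,0) if z<.02 else (255,0,255),1)
cv2.imwrite("pics/ov.png",big)
E
```

```text
col green [0.6134 0.3352] 29.4 len 0.1117 0.11
box green [ 0.4656 -0.1281] [ 0.4642 -0.1271] 8.6 8.2
col blue [0.6099 0.149 ] 33.5 len 0.1363 0.135
box blue [0.461  0.1427] [0.4618 0.1402] -10.5 -8.8
col red [0.4626 0.3407] 15.5 len 0.087 0.085
box red [ 0.6203 -0.3327] [ 0.6185 -0.3304] -3.7 -4.0
col yellow [ 0.4399 -0.3292] -17.4 len 0.1123 0.11
box yellow [ 0.6103 -0.1442] [ 0.6076 -0.1444] -11.7 -9.9
```

View pics/ov.png

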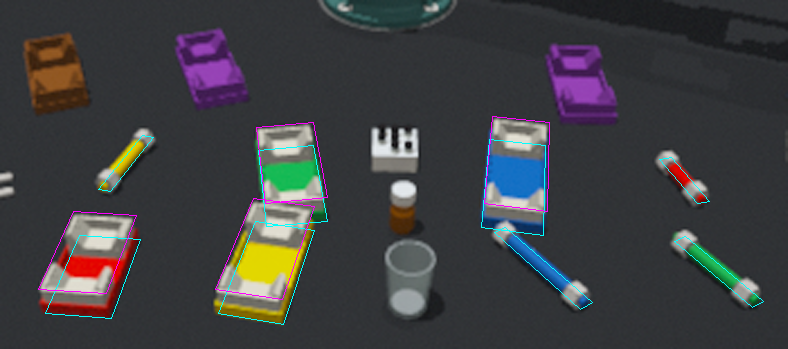

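The overlay matches, apart from a camera disagreement of about 2–4 mm in y. I'll check that bias on the first grasp. Starting with red.

Emit:
carry_out([
  [1, 36, -23, -16, 4.2],
  [1, 37, -23, -16, 4.2],
  [1, 37, -23, -16, 4.2],
  [1, 37, -23, -16, 4.2],
  [1, 37, -23, -16, 4.2],
  [1, 37, -23, -16, 4.2],
  [1, 36, -23, -16, 4.2],
  [1, 36, -23, -16, 4.2],
])

```text
clock: 1.1
tcp_pos: [0.4641, 0.3379, 0.1022]
eef_rot: [-3.142, -0.001, -2.868]
contact_force: [0.7, -0.5, -0.1]
gripper_width: 0.0852
grip_force: 0.0
```

Run:
```python
from h import *
o=get_obs();print(o["tcp_pos"],np.degrees(o["eef_rot"]),o["contact_force"],o["qpos"])
a=get_image("top")[:,:,::-1];b=get_image("scene")[:,:,::-1]
cv2.imwrite("pics/t1.png",a);cv2.imwrite("pics/s1.png",b)
r=lambda i,x,y:cv2.resize(i[y:y+110,x:x+100],(400,440),interpolation=cv2.INTER_CUBIC)
cv2.imwrite("pics/m1.png",np.hstack([r(a,90,130),r(b,360,130)]))
```

```text
[0.46407473 0.33791918 0.10222442] [-1.79999186e+02 -5.54881075e-02 -1.64305703e+02] [ 0.66361368 -0.46164383 -0.07052791] [ 5.30487453e-01  2.00372684e-01  1.50239502e+00  2.34016271e-04
  1.43976531e+00 -1.31425673e+00]
```

View pics/m1.png

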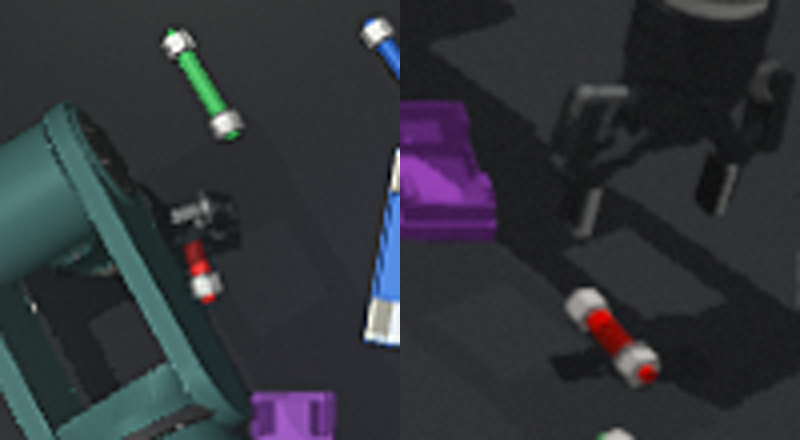

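Both views show the open gripper above the red column with the fingers straddling it. Descending.

Emit:
carry_out([
  [1, 0, 0, -20, 0],
  [1, 0, 0, -20, 0],
  [1, 0, 0, -20, 0],
  [1, -1, 0, -18, 0],
  [1, 0, 0, -12, 0],
  [1, 0, 0, -8, 0],
  [1, 0, 0, 0, 0],
  [1, 0, 0, 0, 0],
])

```text
clock: 2.2
tcp_pos: [0.4628, 0.3393, 0.0061]
eef_rot: [3.141, 0.001, -2.87]
contact_force: [0.7, -0.5, 0.9]
gripper_width: 0.0855
grip_force: 0.0
```

Emit:
carry_out([
  [-1, 0, 0, 0, 0],
  [-1, 0, 0, 0, 0],
  [-1, 0, 0, 0, 0],
  [-1, 0, 0, 0, 0],
  [-1, 0, 0, 0, 0],
  [-1, 0, 0, 0, 0],
  [-1, 0, 0, 0, 0],
  [-1, 0, 0, 0, 0],
])

```text
clock: 3.2
tcp_pos: [0.4626, 0.3391, 0.0057]
eef_rot: [3.141, 0.001, -2.87]
contact_force: [0.1, -0.9, 3.3]
gripper_width: 0.0134
grip_force: 58.7
```

Emit:
carry_out([
  [-1, 0, 0, 2, 0],
  [-1, 0, 0, 2, 0],
  [-1, 0, 0, 2, 0],
  [-1, 0, 0, 2, 0],
  [-1, 0, 0, 0, 0],
  [-1, 0, 0, 0, 0],
  [-1, 0, 0, 0, 0],
  [-1, 0, 0, 0, 0],
])

```text
clock: 4.2
tcp_pos: [0.4622, 0.339, 0.0132]
eef_rot: [3.142, -0.0, -2.87]
contact_force: [-1.2, 0.2, -1.1]
gripper_width: 0.0131
grip_force: 58.5
```

Run:
```python
from h import *
o=get_obs();print(o["tcp_pos"],o["contact_force"],o["gripper_width"])
b=get_image("scene")[:,:,::-1]
cv2.imwrite("pics/s2.png",b)
cv2.imwrite("pics/m2.png",cv2.resize(b[170:240,370:450],None,fx=8,fy=8,interpolation=cv2.INTER_CUBIC))
```

```text
[0.46220369 0.33895048 0.01323908] [-1.21268866  0.16383637 -1.11602362] 0.013076340928215807
```

View pics/m2.png

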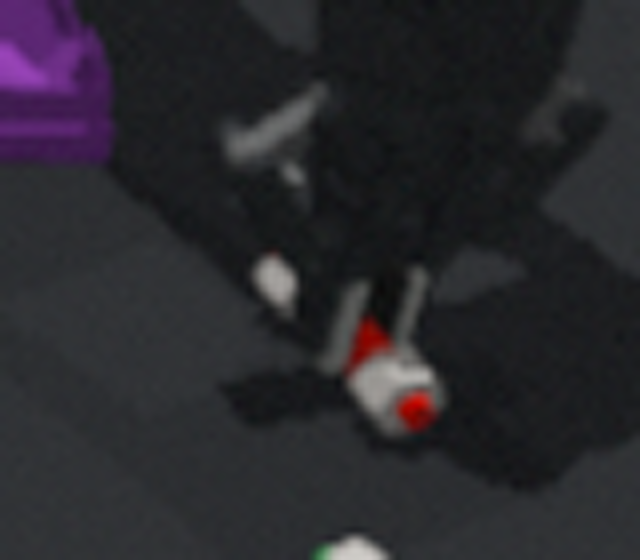

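Held: the red label is between the pads, its nut is visible, and the weight reads about 1.1 N. Lift and carry it to the red box.

Emit:
carry_out([
  [-1, 0, 0, 10, 0],
  [-1, 0, 0, 15, 0],
  [-1, 0, 0, 20, 0],
  [-1, 0, -5, 20, 0],
  [-1, 0, -15, 20, 0],
  [-1, 5, -25, 15, 0],
  [-1, 10, -30, 7, 0],
  [-1, 10, -40, 0, -1],
])

```text
clock: 5.25
tcp_pos: [0.4882, 0.223, 0.1227]
eef_rot: [3.141, 0.004, -2.887]
contact_force: [0.0, 0.1, -0.9]
gripper_width: 0.0134
grip_force: 58.5
```

Emit:
carry_out([
  [-1, 10, -45, 0, -2],
  [-1, 10, -45, 0, -2],
  [-1, 10, -45, 0, -2],
  [-1, 10, -45, 0, -2],
  [-1, 10, -45, 0, -2],
  [-1, 10, -45, 0, -2],
  [-1, 10, -45, 0, -2],
  [-1, 10, -45, 0, -2],
])

```text
clock: 6.25
tcp_pos: [0.5671, -0.1382, 0.1217]
eef_rot: [-3.141, 0.001, 3.115]
contact_force: [0.6, 0.0, -1.3]
gripper_width: 0.0131
grip_force: 58.7
```

Emit:
carry_out([
  [-1, 10, -45, 0, -2],
  [-1, 10, -45, 0, -0.4],
  [-1, 10, -45, 0, 0],
  [-1, 10, -35, 0, 0],
  [-1, 10, -20, 0, 0],
  [-1, 2, -6, 0, 0],
  [-1, 0, 0, 0, 0],
  [-1, 0, 0, 0, 0],
])

```text
clock: 7.25
tcp_pos: [0.6191, -0.331, 0.1208]
eef_rot: [3.141, -0.0, 3.076]
contact_force: [-0.6, -0.1, -1.3]
gripper_width: 0.0141
grip_force: 58.7
```

Run:
```python
from h import *
o=get_obs();print(o["tcp_pos"],np.degrees(o["eef_rot"]),o["contact_force"],o["gripper_width"])
a=get_image("top")[:,:,::-1];b=get_image("scene")[:,:,::-1]
cv2.imwrite("pics/t3.png",a);cv2.imwrite("pics/s3.png",b)
r=lambda i,x,y:cv2.resize(i[y:y+80,x:x+66],(396,480),interpolation=cv2.INTER_CUBIC)
cv2.imwrite("pics/m3.png",np.hstack([r(a,300,110),r(b,115,200)]))
```

```text
[ 0.61905463 -0.33098352  0.12075815] [ 1.79972680e+02 -9.01812816e-03  1.76216622e+02] [-0.64038094 -0.13827319 -1.30917425] 0.014058143449196769
```

View pics/m3.png

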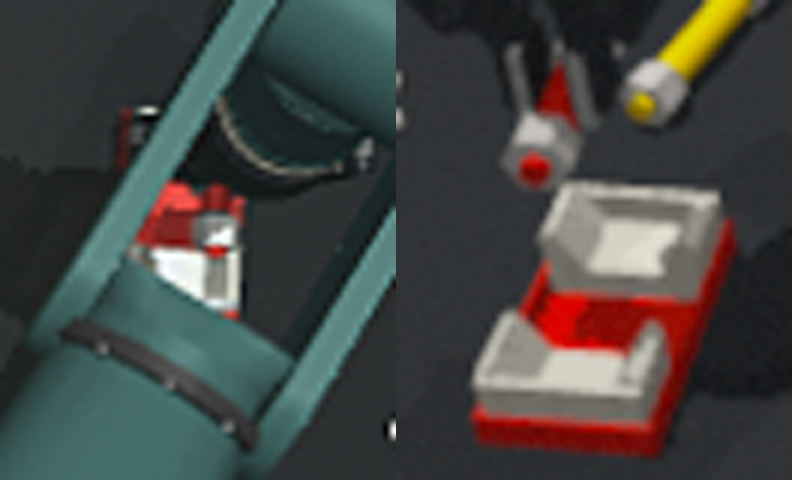

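Run:
```python
from h import *
print("top bias", unproj("top",[[335.75,152.4]],.126)[0]-[.5766,-.3282,.126])
R=lambda x,y:[115+(x-396+.5)/6-.5,200+(y+.5)/6-.5]
print("scene bias",unproj("scene",[R(534,168)],.126)[0]-[.6614,-.3338,.126])
u=np.array([np.cos(np.radians(-3.8)),np.sin(np.radians(-3.8))])
f=unproj("scene",[R(473,412),R(662,428)],.014);print("scene box ctr front",f.mean(0)[:2]-.059*u, np.linalg.norm(f[0]-f[1]))
f=unproj("scene",[R(478,383),R(667,398)],.031);print(f, f.mean(0)[:2]-.059*u)
f=unproj("scene",[R(735,225),R(662,428)],.014);print(f,f.mean(0))
```

```text
top bias [-2.09660476e-04 -1.13372184e-03 -1.11022302e-16]
scene bias [-0.00651531 -0.0010349   0.        ]
scene box ctr front [ 0.6155307  -0.33319475] 0.07494419817085081
[[ 0.67166737 -0.36900929  0.031     ]
 [ 0.67829666 -0.29534488  0.031     ]] [ 0.61611172 -0.32826692]
[[ 0.56432059 -0.29243781  0.014     ]
 [ 0.67796006 -0.29980221  0.014     ]] [ 0.62114033 -0.29612001  0.014     ]
```

The top camera is good to about 1 mm, so the tool is over the red box centre. Lower it.

Emit:
carry_out([
  [-1, 0, 0, -20, 0],
  [-1, 0, 0, -20, 0],
  [-1, 0, 0, -20, 0],
  [-1, 0, 0, -15, 0],
  [-1, 0, 0, -10, 0],
  [-1, 0, 0, -7, 0],
  [-1, 0, 0, -3, 0],
  [-1, 0, 0, 0, 0],
])

```text
clock: 8.35
tcp_pos: [0.6195, -0.3322, 0.0257]
eef_rot: [-3.141, 0.001, 3.075]
contact_force: [-0.5, 1.2, -1.1]
gripper_width: 0.0137
grip_force: 58.7
```

Emit:
carry_out([
  [-1, 0, 0, -1, 0],
  [-1, 0, 0, -1, 0],
  [-1, 0, 0, -1, 0],
  [-1, 0, 0, 0, 0],
  [-1, 0, 0, 0, 0],
  [-1, 0, 0, 0, 0],
  [-1, 0, 0, 0, 0],
  [-1, 0, 0, 0, 0],
])

```text
clock: 9.35
tcp_pos: [0.6193, -0.332, 0.0224]
eef_rot: [3.142, 0.0, 3.075]
contact_force: [-1.1, -0.7, -1.1]
gripper_width: 0.0134
grip_force: 58.7
```

Emit:
carry_out([
  [-1, 0, 0, -0.5, 0],
  [-1, 0, 0, 0, 0],
  [-1, 0, 0, -0.5, 0],
  [-1, 0, 0, 0, 0],
  [-1, 0, 0, -0.5, 0],
  [-1, 0, 0, 0, 0],
  [-1, 0, 0, 0, 0],
  [-1, 0, 0, 0, 0],
])

```text
clock: 10.35
tcp_pos: [0.6193, -0.332, 0.0217]
eef_rot: [-3.142, 0.0, 3.075]
contact_force: [-3.3, 1.9, 5.2]
gripper_width: 0.0135
grip_force: 59.0
```

Emit:
carry_out([
  [-0.5, 0, 0, 0, 0],
  [-0.3, 0, 0, 0, 0],
  [0, 0, 0, 0, 0],
  [0, 0, 0, 0, 0],
  [0, 0, 0, 5, 0],
  [0, 0, 0, 15, 0],
  [0, 0, 0, 25, 0],
  [0, 0, 0, 25, 0],
])

```text
clock: 11.35
tcp_pos: [0.6196, -0.3322, 0.093]
eef_rot: [-3.141, 0.001, 3.075]
contact_force: [0.1, 0.5, 0.4]
gripper_width: 0.0427
grip_force: 0.0
```

Run:
```python
from h import *
o=get_obs();print(o["tcp_pos"],np.degrees(o["eef_rot"]),o["contact_force"],o["gripper_width"])
b=get_image("scene")[:,:,::-1]
cv2.imwrite("pics/s4.png",b)
cv2.imwrite("pics/m4.png",cv2.resize(b[190:280,110:200],None,fx=6,fy=6,interpolation=cv2.INTER_CUBIC))
```

```text
[ 0.6196201  -0.33223061  0.09299642] [-1.79962853e+02  7.85911796e-02  1.76162383e+02] [0.07538307 0.45785115 0.39200911] 0.04266200348150059
```

View pics/m4.png

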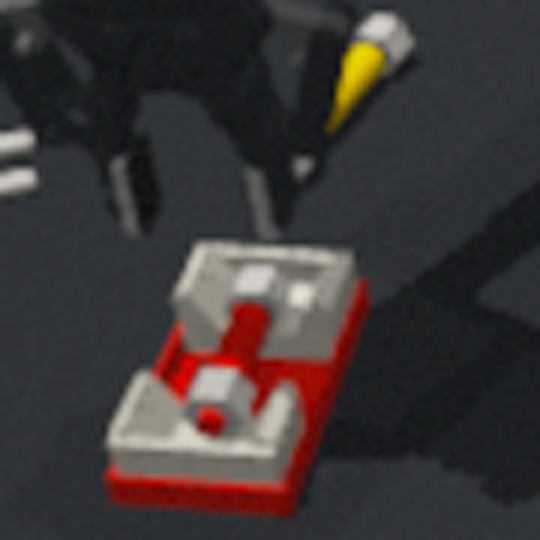

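Red is seated: both nuts lie down in the foam channel. Yellow is next.

Emit:
carry_out([
  [1, -15, 0, 7, -1.6],
  [1, -30, 1, 0, -2],
  [1, -35, 1, 0, -2],
  [1, -35, 1, 0, -2],
  [1, -35, 1, 0, -2],
  [1, -20, 0, 0, -2],
  [1, -10, 0, 0, -2],
  [1, 0, 0, 0, 0],
])

```text
clock: 12.4
tcp_pos: [0.4385, -0.3279, 0.0976]
eef_rot: [3.141, -0.0, 2.836]
contact_force: [-0.1, -0.2, -0.0]
gripper_width: 0.0855
grip_force: 0.0
```

Emit:
carry_out([
  [1, 0, 0, -15, 0],
  [1, 0, 0, -20, 0],
  [1, 0, 0, -20, 0],
  [1, 0, 0, -18, 0],
  [1, 0, 0, -12, 0],
  [1, 0, 0, -8, 0],
  [1, 0, 0, -2, 0],
  [1, 0, 0, 0, 0],
])

```text
clock: 13.4
tcp_pos: [0.4396, -0.3283, 0.0033]
eef_rot: [-3.141, 0.001, 2.837]
contact_force: [0.3, 0.6, -0.3]
gripper_width: 0.0853
grip_force: 0.0
```

Emit:
carry_out([
  [1, 0, 0, 2, 0],
  [-1, 0, 0, 0, 0],
  [-1, 0, 0, 0, 0],
  [-1, 0, 0, 0, 0],
  [-1, 0, 0, 0, 0],
  [-1, 0, 0, 0, 0],
  [-1, 0, 0, 0, 0],
  [-1, 0, 0, 0, 0],
])

```text
clock: 14.4
tcp_pos: [0.4395, -0.3283, 0.0052]
eef_rot: [-3.141, 0.001, 2.837]
contact_force: [-0.5, 0.3, 3.0]
gripper_width: 0.0134
grip_force: 58.7
```

Emit:
carry_out([
  [-1, 0, 0, 5, 0],
  [-1, 0, 0, 10, 0],
  [-1, 0, 0, 20, 0],
  [-1, 0, 0, 25, 0],
  [-1, 0, 0, 25, 0],
  [-1, 4, 5, 20, 0],
  [-1, 10, 12, 10, 0],
  [-1, 20, 22, 0, 0.7],
])

```text
clock: 15.4
tcp_pos: [0.474, -0.2889, 0.121]
eef_rot: [-3.141, 0.002, 2.848]
contact_force: [0.6, -0.3, -2.0]
gripper_width: 0.0136
grip_force: 58.5
```

Emit:
carry_out([
  [-1, 30, 32, 0, 1.5],
  [-1, 30, 33, 0, 1.5],
  [-1, 30, 33, 0, 1.5],
  [-1, 25, 28, 0, 1.5],
  [-1, 14, 14, 0, 0],
  [-1, 6, 6, 0, 0],
  [-1, 0, 0, 0, 0],
  [-1, 0, 0, 0, 0],
])

```text
clock: 16.4
tcp_pos: [0.6076, -0.1441, 0.1198]
eef_rot: [-3.141, -0.001, 2.953]
contact_force: [-0.4, 1.3, -1.2]
gripper_width: 0.0133
grip_force: 58.6
```

Emit:
carry_out([
  [-1, 1, 1, -20, 0],
  [-1, 0, 0, -20, 0],
  [-1, 0, 0, -20, 0],
  [-1, 0, 0, -15, 0],
  [-1, 0, 0, -10, 0],
  [-1, 0, 0, -6, 0],
  [-1, 0, 0, -4, 0],
  [-1, 0, 0, 0, 0],
])

```text
clock: 17.4
tcp_pos: [0.6095, -0.142, 0.025]
eef_rot: [3.142, 0.0, 2.954]
contact_force: [-0.2, 0.4, -0.6]
gripper_width: 0.0135
grip_force: 58.6
```

Emit:
carry_out([
  [-1, 0, 0, -1, 0],
  [-1, 0, 0, 0, 0],
  [-1, 0, 0, -1, 0],
  [-1, 0, 0, 0, 0],
  [-1, 0, 0, -0.5, 0],
  [-1, 0, 0, 0, 0],
  [-1, 0, 0, 0, 0],
  [-1, 0, 0, 0, 0],
])

```text
clock: 18.4
tcp_pos: [0.6093, -0.142, 0.0223]
eef_rot: [3.141, -0.0, 2.954]
contact_force: [0.3, 0.2, -0.6]
gripper_width: 0.0135
grip_force: 58.6
```

Emit:
carry_out([
  [-1, 0, -1, -0.5, 0],
  [-1, 0, 0, 0, 0],
  [-1, 0, 0, -0.5, 0],
  [-1, 0, 0, 0, 0],
  [-1, 0, 0, -0.5, 0],
  [-1, 0, 0, 0, 0],
  [-1, 0, 0, 0, 0],
  [-1, 0, 0, 0, 0],
])

```text
clock: 19.4
tcp_pos: [0.6093, -0.143, 0.0212]
eef_rot: [3.142, 0.0, 2.954]
contact_force: [-2.0, 0.7, 1.2]
gripper_width: 0.0135
grip_force: 58.7
```

Emit:
carry_out([
  [-0.5, 0, 0, -0.3, 0],
  [-0.3, 0, 0, 0, 0],
  [0, 0, 0, 0, 0],
  [0, 0, 0, 0, 0],
  [0, 0, 0, 5, 0],
  [0, 0, 0, 15, 0],
  [0, 0, 0, 30, 0],
  [0, 0, 0, 40, 0],
])

```text
clock: 20.4
tcp_pos: [0.6088, -0.1429, 0.1115]
eef_rot: [3.141, -0.001, 2.954]
contact_force: [0.6, -0.0, 0.5]
gripper_width: 0.0429
grip_force: 0.0
```

Run:
```python
from h import *
o=get_obs();print(o["tcp_pos"],np.degrees(o["eef_rot"]),o["contact_force"],o["gripper_width"],o["qpos"])
b=get_image("scene")[:,:,::-1]
cv2.imwrite("pics/m5.png",cv2.resize(b[180:290,190:310],None,fx=5,fy=5,interpolation=cv2.INTER_CUBIC))
```

```text
[ 0.60882285 -0.14286814  0.11153136] [ 1.79982226e+02 -7.17056610e-02  1.69261190e+02] [ 0.63593188 -0.0043076   0.47821151] 0.04293805513083462 [-3.21197513e-01  3.03826837e-01  1.35592680e+00  1.41077691e-04
  1.48312071e+00 -1.70457850e+00]
```

View pics/m5.png

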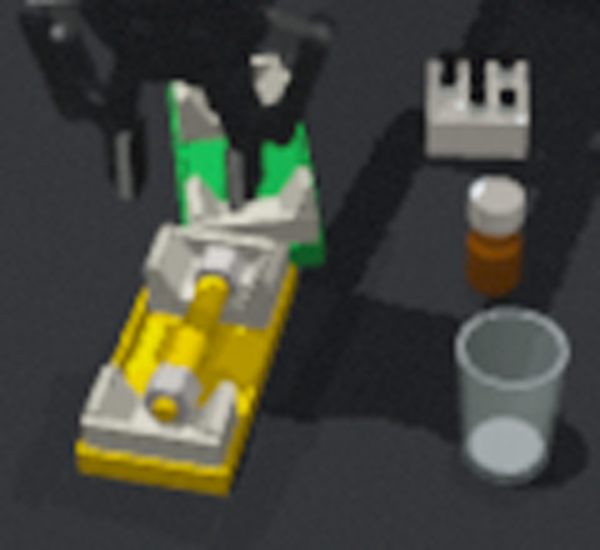

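Yellow is seated, and the beaker and vial are standing. Blue column is next.

Emit:
carry_out([
  [0.5, 0, 20, 10, 5],
  [1, 0, 35, 5, 6],
  [1, 0, 43, 0, 6],
  [1, 0, 45, 0, 6],
  [1, 0, 45, 0, 6],
  [1, 0, 45, 0, 6],
  [1, 1, 40, 0, 6],
  [1, 0, 20, 0, 3.2],
])

```text
clock: 21.45
tcp_pos: [0.6105, 0.152, 0.1266]
eef_rot: [-3.141, 0.002, -2.554]
contact_force: [0.3, -0.7, 0.6]
gripper_width: 0.0853
grip_force: 0.0
```

Emit:
carry_out([
  [1, 0, 0, -15, 0],
  [1, 0, 0, -25, 0],
  [1, 0, 0, -25, 0],
  [1, 0, 0, -22, 0],
  [1, 0, 0, -14, 0],
  [1, 0, 0, -8, 0],
  [1, 0, 0, -4, 0],
  [1, 0, 0, 0, 0],
])

```text
clock: 22.45
tcp_pos: [0.6106, 0.1499, 0.0129]
eef_rot: [-3.141, 0.001, -2.558]
contact_force: [-0.4, -1.1, 0.1]
gripper_width: 0.0857
grip_force: 0.0
```

Emit:
carry_out([
  [1, 0, 0, -5, 0],
  [1, 0, 0, -3, 0],
  [-1, 0, 0, 0, 0],
  [-1, 0, 0, 0, 0],
  [-1, 0, 0, 0, 0],
  [-1, 0, 0, 0, 0],
  [-1, 0, 0, 0, 0],
  [-1, 0, 0, 0, 0],
])

```text
clock: 23.45
tcp_pos: [0.6106, 0.15, 0.0049]
eef_rot: [-3.141, 0.001, -2.558]
contact_force: [-0.1, 0.4, 1.5]
gripper_width: 0.0135
grip_force: 58.9
```

Emit:
carry_out([
  [-1, 0, 0, 0, 0],
  [-1, 0, 0, 2, 0],
  [-1, 0, 0, 4, 0],
  [-1, 0, 0, 10, 0],
  [-1, 0, 0, 20, 0],
  [-1, 0, 0, 20, 0],
  [-1, 0, 0, 15, 0],
  [-1, 0, 0, 5, 0],
])

```text
clock: 24.45
tcp_pos: [0.6113, 0.1502, 0.083]
eef_rot: [-3.14, 0.003, -2.558]
contact_force: [0.2, 0.4, -1.9]
gripper_width: 0.0132
grip_force: 58.7
```

Emit:
carry_out([
  [-1, -10, 0, 8, -5],
  [-1, -22, -1, 8, -6],
  [-1, -25, -1, 4, -6],
  [-1, -25, -1, 0, -6],
  [-1, -25, -1, 0, -6],
  [-1, -22, -1, 0, -6],
  [-1, -14, -1, 0, -6],
  [-1, -6, -1, 0, -2.1],
])

```text
clock: 25.45
tcp_pos: [0.4603, 0.1429, 0.1003]
eef_rot: [-3.141, -0.001, 2.973]
contact_force: [0.2, -0.8, -1.6]
gripper_width: 0.0135
grip_force: 58.8
```

Emit:
carry_out([
  [-1, 0, 0, 0, 0],
  [-1, 0, 0, -15, 0],
  [-1, 0, 0, -15, 0],
  [-1, 0, 0, -15, 0],
  [-1, 0, 0, -5, 0],
  [-1, 0, 0, 0, 0],
  [-1, 0, 0, 0, 0],
  [-1, 0, 0, 0, 0],
])

```text
clock: 26.45
tcp_pos: [0.4619, 0.1431, 0.0513]
eef_rot: [3.141, 0.002, 2.973]
contact_force: [-0.6, 0.6, -1.3]
gripper_width: 0.0134
grip_force: 58.7
```

Emit:
carry_out([
  [-1, 0, 0, -10, 0],
  [-1, 0, 0, -10, 0],
  [-1, 0, 0, -5, 0],
  [-1, 0, 0, -2, 0],
  [-1, 0, 0, -1, 0],
  [-1, 0, 0, -1, 0],
  [-1, 0, 0, 0, 0],
  [-1, 0, 0, 0, 0],
])

```text
clock: 27.45
tcp_pos: [0.4614, 0.143, 0.0217]
eef_rot: [3.141, 0.0, 2.973]
contact_force: [0.0, 0.1, -1.2]
gripper_width: 0.0134
grip_force: 58.7
```

Emit:
carry_out([
  [-1, 0, 0, -0.5, 0],
  [-1, 0, 0, 0, 0],
  [-1, 0, 0, -0.5, 0],
  [-1, 0, 0, 0, 0],
  [-1, 0, 0, 0, 0],
  [-1, 0, 0, 0, 0],
  [-1, 0, 0, 0, 0],
  [-1, 0, 0, 0, 0],
])

```text
clock: 28.45
tcp_pos: [0.4614, 0.143, 0.0209]
eef_rot: [3.141, 0.0, 2.973]
contact_force: [-3.1, -0.3, 4.6]
gripper_width: 0.0132
grip_force: 59.1
```

Emit:
carry_out([
  [-0.5, 0, 0, 0, 0],
  [-0.3, 0, 0, 0, 0],
  [0, 0, 0, 0, 0],
  [0, 0, 0, 0, 0],
  [0, 0, 0, 5, 0],
  [0, 0, 0, 15, 0],
  [0, 0, 0, 30, 0],
  [0, 0, 0, 40, 0],
])

```text
clock: 29.45
tcp_pos: [0.4608, 0.1429, 0.1117]
eef_rot: [-3.141, -0.001, 2.973]
contact_force: [1.3, 0.3, -0.4]
gripper_width: 0.0427
grip_force: 0.0
```

Run:
```python
from h import *
o=get_obs();print(o["tcp_pos"],np.degrees(o["eef_rot"]),o["contact_force"],o["gripper_width"])
b=get_image("scene")[:,:,::-1]
cv2.imwrite("pics/m6.png",cv2.resize(b[170:280,270:460],None,fx=4,fy=4,interpolation=cv2.INTER_CUBIC))
```

```text
[0.46081311 0.14288809 0.11170352] [-1.79985102e+02 -5.51428684e-02  1.70360761e+02] [ 1.27788022  0.30162093 -0.3581682 ] 0.04274795242098561
```

View pics/m6.png

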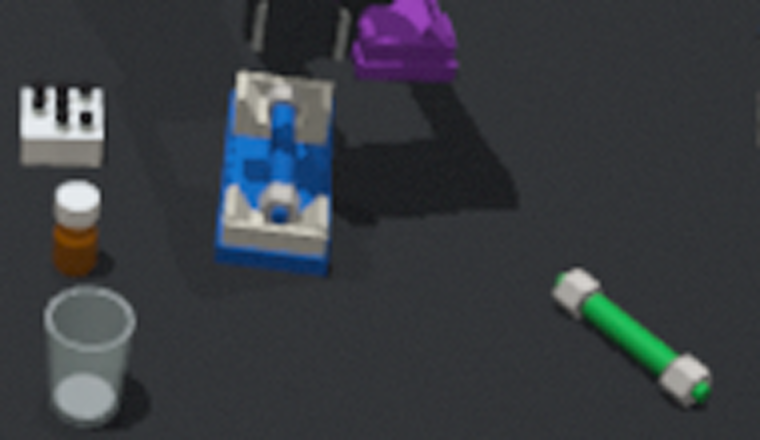

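Blue is seated. Green column is next.

Emit:
carry_out([
  [0.5, 10, 13, 5, 4],
  [1, 22, 28, 0, 5],
  [1, 25, 31, 0, 5],
  [1, 25, 31, 0, 5],
  [1, 25, 31, 0, 5],
  [1, 23, 30, 0, 5],
  [1, 15, 20, 0, 5],
  [1, 7, 9, 0, 5],
])

```text
clock: 30.5
tcp_pos: [0.6142, 0.3374, 0.1163]
eef_rot: [3.141, 0.001, -2.625]
contact_force: [-0.5, -0.1, -0.3]
gripper_width: 0.0855
grip_force: 0.0
```

Emit:
carry_out([
  [1, 0, 0, -10, 0],
  [1, 0, 0, -20, 0],
  [1, 0, 0, -25, 0],
  [1, 0, 0, -22, 0],
  [1, 0, 0, -14, 0],
  [1, 0, 0, -8, 0],
  [1, 0, 0, -4, 0],
  [1, 0, 0, 0, 0],
])

```text
clock: 31.5
tcp_pos: [0.6136, 0.3361, 0.013]
eef_rot: [-3.142, 0.001, -2.629]
contact_force: [0.4, 0.1, -0.1]
gripper_width: 0.0855
grip_force: 0.0
```

Emit:
carry_out([
  [1, 0, 0, -5, 0],
  [1, 0, 0, -3, 0],
  [-1, 0, 0, 0, 0],
  [-1, 0, 0, 0, 0],
  [-1, 0, 0, 0, 0],
  [-1, 0, 0, 0, 0],
  [-1, 0, 0, 0, 0],
  [-1, 0, 0, 0, 0],
])

```text
clock: 32.5
tcp_pos: [0.6136, 0.3361, 0.005]
eef_rot: [3.142, 0.001, -2.629]
contact_force: [-0.4, -0.2, 1.4]
gripper_width: 0.0134
grip_force: 58.8
```

Emit:
carry_out([
  [-1, 0, 0, 0, 0],
  [-1, 0, 0, 2, 0],
  [-1, 0, 0, 4, 0],
  [-1, 0, 0, 12, 0],
  [-1, 0, 0, 25, 0],
  [-1, 0, 0, 30, 0],
  [-1, 0, 0, 30, 0],
  [-1, 0, 0, 12, 0],
])

```text
clock: 33.5
tcp_pos: [0.6145, 0.3366, 0.1233]
eef_rot: [-3.141, 0.005, -2.629]
contact_force: [0.2, -0.3, -0.3]
gripper_width: 0.0134
grip_force: 58.6
```

Emit:
carry_out([
  [-1, -5, -15, 0, -1],
  [-1, -10, -30, 0, -2],
  [-1, -12, -40, 0, -2],
  [-1, -13, -42, 0, -2],
  [-1, -13, -42, 0, -2],
  [-1, -13, -42, 0, -2],
  [-1, -13, -42, 0, -2],
  [-1, -13, -42, 0, -2],
])

```text
clock: 34.5
tcp_pos: [0.5188, 0.039, 0.1174]
eef_rot: [3.141, -0.004, -2.893]
contact_force: [-0.0, -0.6, -1.7]
gripper_width: 0.0134
grip_force: 58.7
```

Emit:
carry_out([
  [-1, -13, -42, 0, -2],
  [-1, -13, -42, 0, -2],
  [-1, -12, -40, 0, -2],
  [-1, -11, -28, 0, 0],
  [-1, -6, -12, 0, 0],
  [-1, -2, -4, 0, 0],
  [-1, 0, 0, 0, 0],
  [-1, 0, 0, 0, 0],
])

```text
clock: 35.5
tcp_pos: [0.4646, -0.1262, 0.1194]
eef_rot: [3.141, 0.0, -2.994]
contact_force: [-0.6, -0.9, -2.0]
gripper_width: 0.0134
grip_force: 58.7
```

Emit:
carry_out([
  [-1, 0, 0, -20, 0],
  [-1, 0, 0, -20, 0],
  [-1, 0, 0, -20, 0],
  [-1, 0, 0, -15, 0],
  [-1, 0, 0, -10, 0],
  [-1, 0, 0, -6, 0],
  [-1, 0, 0, -3, 0],
  [-1, 0, 0, 0, 0],
])

```text
clock: 36.5
tcp_pos: [0.4645, -0.1271, 0.0258]
eef_rot: [-3.141, 0.0, -2.996]
contact_force: [0.0, -0.1, -0.3]
gripper_width: 0.0133
grip_force: 58.7
```

Emit:
carry_out([
  [-1, 0, 0, -1, 0],
  [-1, 0, 0, 0, 0],
  [-1, 0, 0, -1, 0],
  [-1, 0, 0, 0, 0],
  [-1, 0, 0, -0.5, 0],
  [-1, 0, 0, 0, 0],
  [-1, 0, 0, 0, 0],
  [-1, 0, 0, 0, 0],
])

```text
clock: 37.5
tcp_pos: [0.4643, -0.127, 0.023]
eef_rot: [3.141, 0.0, -2.996]
contact_force: [-0.1, 1.0, -0.4]
gripper_width: 0.0135
grip_force: 58.7
```

Emit:
carry_out([
  [-1, 0, 0, -1, 0],
  [-1, 0, 0, 0, 0],
  [-1, 0, 0, -0.5, 0],
  [-1, 0, 0, 0, 0],
  [-1, 0, 0, -0.5, 0],
  [-1, 0, 0, 0, 0],
  [-1, 0, 0, -0.3, 0],
  [-1, 0, 0, 0, 0],
])

```text
clock: 38.5
tcp_pos: [0.4643, -0.127, 0.0209]
eef_rot: [3.142, 0.0, -2.996]
contact_force: [-0.2, 0.6, -0.7]
gripper_width: 0.0136
grip_force: 58.7
```

Emit:
carry_out([
  [-1, 0, 0, -0.3, 0],
  [-1, 0, 0, 0, 0],
  [-1, 0, 0, -0.3, 0],
  [-1, 0, 0, 0, 0],
  [-1, 0, 0, 0, 0],
  [-1, 0, 0, 0, 0],
  [-1, 0, 0, 0, 0],
  [-1, 0, 0, 0, 0],
])

```text
clock: 39.5
tcp_pos: [0.4643, -0.127, 0.0209]
eef_rot: [-3.142, 0.0, -2.996]
contact_force: [-2.0, 0.9, 6.1]
gripper_width: 0.0133
grip_force: 59.1
```

Contact. Release, retreat and check.

Emit:
carry_out([
  [-0.5, 0, 0, 0, 0],
  [-0.3, 0, 0, 0, 0],
  [0, 0, 0, 0, 0],
  [0, 0, 0, 0, 0],
  [0, 0, 0, 5, 0],
  [0, 0, 0, 15, 0],
  [0, 0, 0, 30, 0],
  [0, 0, 0, 40, 0],
])

```text
clock: 40.5
tcp_pos: [0.4638, -0.1268, 0.1113]
eef_rot: [3.141, -0.001, -2.996]
contact_force: [0.9, 0.8, -0.0]
gripper_width: 0.0427
grip_force: 0.0
```

Emit:
carry_out([
  [0, -5, 0, 25, 0],
  [0, -20, 0, 25, 0],
  [0, -20, 0, 15, 0],
  [0, -20, 0, 10, 0],
  [0, -15, 0, 0, 0],
  [0, -5, 0, 0, 0],
  [0, 0, 0, 0, 0],
  [0, 0, 0, 0, 0],
])

```text
clock: 41.5
tcp_pos: [0.3795, -0.127, 0.1847]
eef_rot: [3.141, -0.001, -2.996]
contact_force: [0.5, 0.0, -0.8]
gripper_width: 0.0426
grip_force: 0.0
```

Run:
```python
from h import *
o=get_obs();print(o["tcp_pos"],o["contact_force"],o["clock"])
b=get_image("scene")[:,:,::-1]
cv2.imwrite("pics/m7.png",cv2.resize(b[140:290,110:376],None,fx=3,fy=3,interpolation=cv2.INTER_CUBIC))
```

```text
[ 0.37947109 -0.126968    0.18467644] [ 0.47152376  0.04670109 -0.76550123] 41.5
```

View pics/m7.png

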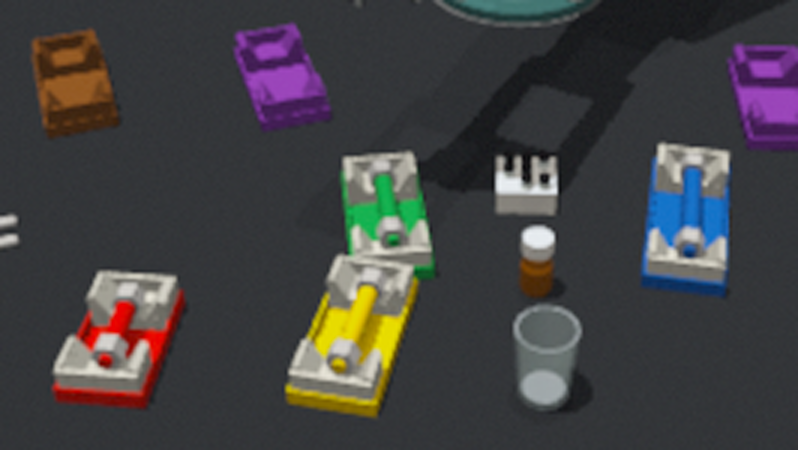

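All four columns lie in their boxes: red (120,330), yellow (355,310), green (385,205), blue (690,210). The beaker and vial are standing where they were.

```bash
python3 -c "
from plant import arm
print(arm.finish_job())"
```

```text
the job is handed in; nothing more can be done
None
```

All four columns are lying down in the foam channels of their colour-matched boxes, set down under contact rather than dropped; the beaker, vial and look-alike boxes were left alone, and the job was handed in at about 41.5 s.

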